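Clear the jar lane and latch its gate

TASK

The red preserve jar with the brass lid is standing in the gateway of the jar chute. Lift it out and stand it upright in the free part of the blue tray first; then push the yellow gate with the red lug right across the lane until the spring catch drops behind it, and leave it latched. Do not drop the jar and do not disturb the other jars.

Things in the scene. Friction and masses are not known exactly. Their poses are not given: they have to be found in the camera images.
- jar: The one to move: deep red glass preserve jar, a plain cylinder 60 mm in diameter and 105 mm tall with a flat metal lid, about 0.33 kg; origin at the centre of its underside, z up along its axis. It stands on the chute's 6 mm base plate, in the plane of the gate, between the lane's two front side walls; the brass lid tells it from the others (steel lids).
- tray: Blue fixed tray, 220 mm (its x) by 130 mm (its y), walls 5 mm thick and 18 mm high, inner floor 5 mm above the table; origin at the centre of its underside, z up. One jar already stands in its -x half; the +x half is free.
- tray_jar: Dark jar with a steel lid already in the tray, to be left there; same size: glass preserve jar, a plain cylinder 60 mm in diameter and 105 mm tall with a flat metal lid, about 0.33 kg; origin at the centre of its underside, z up along its axis.
- queue_jar0: Dark jar with a steel lid waiting in the lane, nearest the gate (about 127 mm behind the red jar, centre to centre), to be left there; same size as the red jar, origin at the centre of its underside.
- queue_jar1: Second dark jar waiting in the lane behind the first; as above.
- chute: Fixed jar chute. Origin on the table under the middle of the lane; x up the lane away from the robot, y across it towards the gate's parked side. Lane floor 6 mm high; side walls 40 mm high, inner faces at y = +-38 mm, 5 mm thick, from x -68 to +226 mm, with a slot for the gate (mid-plane x = -12 mm). A 6 mm base plate lies under the lug's path, x -57 to +33 mm.
- lamp_bar (a point): Middle of the underside of the white lamp bar, 195 mm above the table, straight above the lug's path: 24 mm wide (chute x), 22 mm high, 285 mm long (chute y +95 to +380 mm), held by one 22 mm post at its outer end (chute y +369). A tool pointing straight down at the lug would hit it: reach under it from either side (chute -x or +x) with the tool leaning 30 to 40 degrees in the chute's x-z plane.
- gate (a joint): Slide of the yellow gate (plate 8 mm thick, 10 to 85 mm above the table, a steel wedge tongue ahead of it) along the chute's -y, m: 0 = open, parked beside the lane; 0.130 = against its end stop, fully shut. It stays where left. Sliding takes about 7 N, and 3 to 7 N more over the last 30 mm, where the tongue lifts the catch; this drops behind it at about 0.125: push on to the stop.
- gate_push (a point): Middle of the face to push on the gate's red lug (44 mm along the chute's x, 14 mm thick, from 20 to 85 mm above the table); this face looks along the chute's +y and is pushed along -y. The point lies 52.5 mm above the table, moves with the gate, and is at chute y = +234 mm when the gate is open, +104 mm when it is shut.
- catch (a joint): Lift of the spring catch, m: 0 = down (its rest, and again once it has dropped behind the gate's tongue), about 0.008 when the tongue is just passing beneath it.
- catch_knob (a point): Top of the catch's orange knob (18 mm in diameter), 117 mm above the table when the catch is down; it rises and drops with the catch. Its green housing, across the lane from the parked gate, spans chute x -38 to +14, y -71 to -45 mm, 72 mm high.

How it is judged:
By the outcome, as a careful person would: the job done as asked, in the order asked, and still so for the second after the job is handed in, with the robot touching nothing.
It also fails if it takes over 64 s, if anything falls off the work surface, if the arm or the gripper's body presses on something with over 40 N, if the wrist force passes 120 N, or if a joint passes its speed limit or range.

ROBOT

A 6-joint arm with a two-finger parallel gripper is mounted at the origin on the work surface. World frame = base frame: x ahead of the robot, y to its left, z up, the work surface at z = 0. Lengths are in mm, angles in rad, forces in N, time in s.
With the tool pointing down it reaches from about 350 to 875 mm from the base axis. Payload 4.2 kg.
Tool frame: the origin (TCP) lies midway between the tips of the shut fingers; the grasp point (between the pads) lies 19 mm behind it; z points along the fingers, y is the line along which they close (so a half turn about z gives the same grasp; the last joint's range is limited). The gripper opens to 85 mm and grips with 20 to 120 N. Pads are 22 mm wide; open, the fingers measure 114 mm over their backs; the gripper's body (76 mm by 85 mm) begins 54 mm behind the grasp point. The pads swing forward as they close: fully open they stand 13 mm farther back than shut.
Start: joints at [-0.99, 0.385, 0.008, 0, -1.194, -0.259], TCP at [197.687, -592.89, 231.312] pointing down, gripper open.
Joint ranges: [-3.14, 3.14], [-1.21, 2.06], [-1.07, 1.41], [-3.16, 2.05], [-2.99, -0.16], [-3.1, 3.1]. Speed limits (rad/s): [2.79, 2.79, 3.14, 3.14, 3.14, 3.14].

INTERFACE

Orientations are given as a unit quaternion [x, y, z, w].
In Python, from bench import arm gives the robot as it stands. The module is installed in compiled form; this text tells all that it offers.
- The arm moves only by the tool drive_tool, never from a script. Its argument "targets" is a list of rows, each a list of 5 numbers: the closure, from -1 (fully open) to 1 (shut), then the shift along the tool's x, y, z in mm, then the turn about the tool's z in degrees. In form: [[grip, tx, ty, tz, roll], ...]. A call has 1 to 12 rows; each row is the pose to reach, as a shift and turn from the pose commanded when the call began, along the tool's axes at that moment; what a row does not reach only later rows make up. A row lasts 1/10 s, in which the tool goes at most 50 mm and 8.59 degrees, less where a joint would pass 70% of its speed; a pose out of reach is approached as far as the arm can. A call with a gripper value outside its range is refused whole. The fingers move at their own pace and stop on an object; the grip force is fixed at half the most. Time passes only in rows, so rows that repeat a pose let the fingers close. It gives the time, the measured TCP pose, the force, the opening and the grip force at its end, in the units of the state.
- arm.read_state(): the state, without advancing time (a new reading comes with each control period).
- arm.get_image(name): name is "side" or "top" or "wrist"; returns the picture (420x560x3 uint8, blue, green, red); there is no depth.
- arm.camera_params(name): a dict with "fov_y" (degrees; the focal length in pixels is half the picture's height over the tangent of half this angle, whatever the lens; pixels are square), "cx", "cy" (the principal point, pixels), "rvec" (rotation vector, rad) and "tvec" (3), from world to camera coordinates, as OpenCV has them; the wrist camera has in their place "tool_from_camera" (4x4, takes a point from camera to tool coordinates, whose origin is the TCP and whose axes are the flange's). Camera axes: x right, y down, z forward; pixel columns grow to the right and rows downward; lengths in mm; the calibration is good to about 2 mm. A picture is of the moment at which its call begins: read the wrist's pose just before it. camera_params takes no time and is no camera call.
- arm.job_done(): hands the job in; it is judged then, once.
The state is a dict: "clock": time; "joints": joint angles; "joint_vel": joint speeds; "joint_efforts": joint torques, N m; "position": TCP position; "ee_rot": TCP orientation; "contact_force": force on the tool from outside, world axes, zero at the start; "wrist_torque": the same for the moment, N m; "gripper_width": finger opening in mm; "grasp_force": force on a finger pad.
Only numpy, scipy, OpenCV 4.12 (cv2) and the standard library are available. Lean on these libraries where they do the work, as an engineer would, in place of code of your own. Each camera call takes 0.05 s, during which the arm holds its last target. There are 200 camera calls.

## Working session

There is one attempt and no reset: what is moved stays moved. The work goes in short steps, Python scripts to look and compute and a tool call to move; the robot and the scene stay as the last step left them, time stands still between calls to the robot, and variables do not carry over. Pictures are saved under pics/ and viewed, at most 10 in all, crops included, and the job is handed in when it is done.

Besides the shell and the picture viewer there is one more tool, called in YAML: its name, and indented under it one key for each argument. drive_tool: Moves the arm, as the interface text tells. Its arguments: {"type":"object","properties":{"targets":{"type":"array","items":{"type":"array","items":{"type":"number"}}}},"required":["targets"]}

```bash
mkdir -p pics
python3 - <<'E'
from bench import arm
import cv2,numpy as np
for n in ("side","top"):
    im=arm.get_image(n); cv2.imwrite(f"pics/{n}0.png",im)
    p=arm.camera_params(n); print(n,{k:np.round(v,4).tolist() for k,v in p.items()})
p=arm.camera_params("wrist"); print({k:np.round(v,4).tolist() for k,v in p.items()})
s=arm.read_state(); print(s)
E
```

```text
side {'fov_y': 43.2951, 'cx': 286.1628, 'cy': 212.9093, 'rvec': [0.5868, -2.6506, 1.1657], 'tvec': [474.8884, 262.9061, 990.5587]}
top {'fov_y': 51.6387, 'cx': 276.472, 'cy': 207.9281, 'rvec': [2.1359, -2.173, 0.1094], 'tvec': [-22.9597, 571.0956, 1099.7948]}
{'fov_y': 61.8712, 'cx': 276.4059, 'cy': 207.5263, 'tool_from_camera': [[0.001, -0.9474, -0.32, 82.313], [1.0, 0.001, 0.0002, 0.8398], [0.0001, -0.32, 0.9474, -141.5761], [0.0, 0.0, 0.0, 1.0]]}
{'clock': 0.1, 'joints': array([-9.90410978e-01,  3.85494056e-01,  6.76909463e-03, -4.18446382e-04,
       -1.19401494e+00, -2.58598410e-01]), 'joint_vel': array([ 0.00111528, -0.00049514,  0.00192485,  0.00178633, -0.00171547,
       -0.0006996 ]), 'joint_efforts': array([-4.56007456e-04, -3.93319237e+01,  1.88929904e+01,  4.19803709e+00,
       -2.57125161e-03,  9.37347096e-06]), 'position': array([ 197.51071113, -592.42272056,  230.32733008]), 'ee_rot': array([-1.60123949e-01,  9.87096418e-01,  9.66736322e-04, -2.18194549e-04]), 'contact_force': array([ 0.18784977, -0.76849947,  0.30624226]), 'wrist_torque': array([-0.00667249,  0.02545875,  0.02862483]), 'grasp_force': 0.0, 'gripper_width': 85.3678030138905}
```

View pics/side0.png

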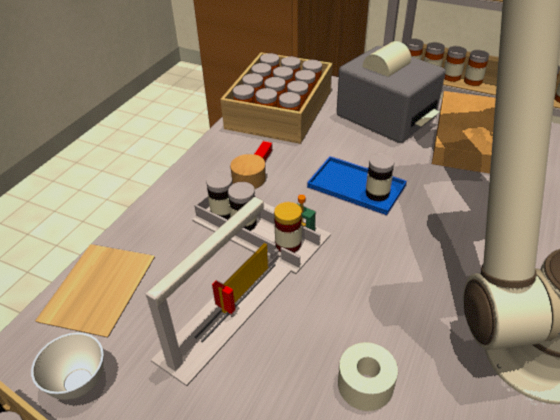

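View pics/top0.png

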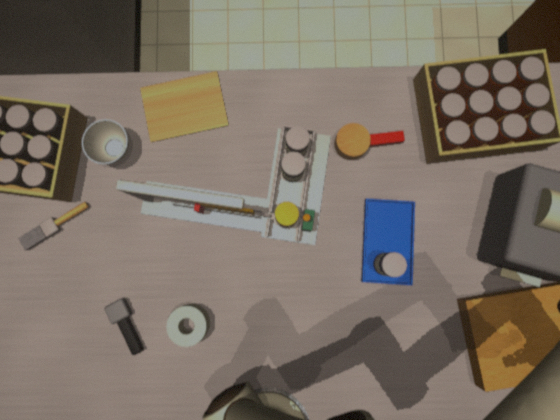

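The side view shows the red jar with its brass lid at about (288,212), the lug at (224,296), the lamp bar from (160,290) to (258,206), and the tray at (357,185) with its jar at (380,165). The top view shows the brass lid at (287,214), the lug at (198,208), the queue lids at (298,139) and (293,165), and the tray at (388,241) with its free half at the top.

```bash
cat > h.py <<'E'
import cv2,numpy as np
from scipy.spatial.transform import Rotation as R
from bench import arm
def cam(n,s=None):
    p=arm.camera_params(n); f=210/np.tan(np.radians(p["fov_y"])/2)
    if n=="wrist":
        T=np.array(p["tool_from_camera"]); Rt=R.from_quat(s["ee_rot"]).as_matrix()
        Rw=Rt@T[:3,:3]; c=Rt@T[:3,3]+s["position"]
    else:
        Rc=cv2.Rodrigues(np.array(p["rvec"],float))[0]; Rw=Rc.T; c=-Rc.T@np.array(p["tvec"],float).ravel()
    return f,p["cx"],p["cy"],Rw,c
def ray(C,uv):
    f,cx,cy,Rw,c=C; return c,Rw@np.array([(uv[0]-cx)/f,(uv[1]-cy)/f,1.])
def plane(C,uv,z):
    c,d=ray(C,uv); return c+d*(z-c[2])/d[2]
def proj(C,P):
    f,cx,cy,Rw,c=C; q=Rw.T@(np.array(P,float)-c); return q[:2]/q[2]*f+[cx,cy]
def tri(C1,u1,C2,u2):
    A=np.zeros((3,3));b=np.zeros(3);L=[]
    for C,u in((C1,u1),(C2,u2)):
        c,d=ray(C,u);d=d/np.linalg.norm(d);M=np.eye(3)-np.outer(d,d);A+=M;b+=M@c;L.append((M,c))
    X=np.linalg.solve(A,b);return X,[np.linalg.norm(M@(X-c)) for M,c in L]
def blobs(im,lo,hi,roi=None,amin=30):
    h=cv2.cvtColor(im,cv2.COLOR_BGR2HSV); m=cv2.inRange(h,lo,hi)
    if roi is not None:
        k=np.zeros_like(m);x0,y0,x1,y1=roi;k[y0:y1,x0:x1]=255;m&=k
    cs=cv2.findContours(m,cv2.RETR_EXTERNAL,cv2.CHAIN_APPROX_NONE)[0]
    return sorted([c for c in cs if cv2.contourArea(c)>=amin],key=cv2.contourArea,reverse=True)
def cen(c): M=cv2.moments(c);return np.array([M["m10"],M["m01"]])/M["m00"]
E
python3 - <<'E'
from h import *
np.set_printoptions(precision=1,suppress=True)
t=cv2.imread("pics/top0.png");s=cv2.imread("pics/side0.png");CT=cam("top");CS=cam("side")
print("campos",CT[4],CS[4])
for n,im,C,roi in(("top",t,CT,(260,190,310,230)),("side",s,CS,(260,195,310,225))):
    c=blobs(im,(18,120,90),(35,255,255),roi)[0];e=cv2.fitEllipse(c);print(n,"brass",cen(c),e,plane(C,e[0],111))
c1=blobs(t,(0,150,80),(8,255,255),(180,195,215,220),5);c2=blobs(s,(0,150,60),(8,255,255),(205,275,240,320),5)
for c in c1:print("lug top",cen(c),cv2.boundingRect(c),plane(CT,cen(c),85))
for c in c2:print("lug side",cen(c),cv2.boundingRect(c),plane(CS,cen(c),52))
b=blobs(t,(105,150,60),(125,255,255),None,300)[0];r=cv2.minAreaRect(cv2.convexHull(b));print("tray",r)
for q in cv2.boxPoints(r):print(q,plane(CT,q,18))
for n,uv in(("q1",(298,139)),("q0",(293,165)),("tj",(393.5,264.5))):print(n,plane(CT,uv,111))
# white bar
w=blobs(t,(0,0,190),(180,70,255),(110,170,250,215),100)
for c in w:
    r=cv2.minAreaRect(c);print("bar",r);[print(q,plane(CT,q,217)) for q in cv2.boxPoints(r)]
g=blobs(t,(55,100,30),(90,255,255),(295,200,325,235),10)
for c in g:print("housing",cen(c),plane(CT,cen(c),72))
o=[cv2.resize(t[120:290,110:430],None,fx=2.5,fy=2.5,interpolation=2)]
cv2.imwrite("pics/c1.png",o[0])
E
```

```text
campos [ 439.1  -48.4 1158.1] [183.8 700.  867.2]
top brass [286.4 213.7] ((286.3915710449219, 213.7246856689453), (23.152833938598633, 23.298038482666016), 108.1058120727539) [546.9 -57.7 111. ]
side brass [287.5 212.5] ((287.71209716796875, 212.4454803466797), (21.874374389648438, 28.476421356201172), 79.3060073852539) [543.1 -48.8 111. ]
lug top [197. 207.] (195, 204, 5, 8) [570.6 164.9  85. ]
lug side [224.4 296.7] (212, 281, 23, 33) [579.7 165.2  52. ]
tray ((388.20794677734375, 241.50863647460938), (48.915889739990234, 82.01216888427734), 2.385944128036499)
[362.1 281.5] [ 377.  -250.8   18. ]
[365.5 199.5] [ 590.5 -268.1   18. ]
[414.4 201.6] [ 582.7 -396.3   18. ]
[410.9 283.5] [ 369.8 -376.3   18. ]
q1 [732.1 -89.9 111. ]
q0 [666.9 -76.2 111. ]
tj [ 420.8 -310.5  111. ]
```

View pics/c1.png

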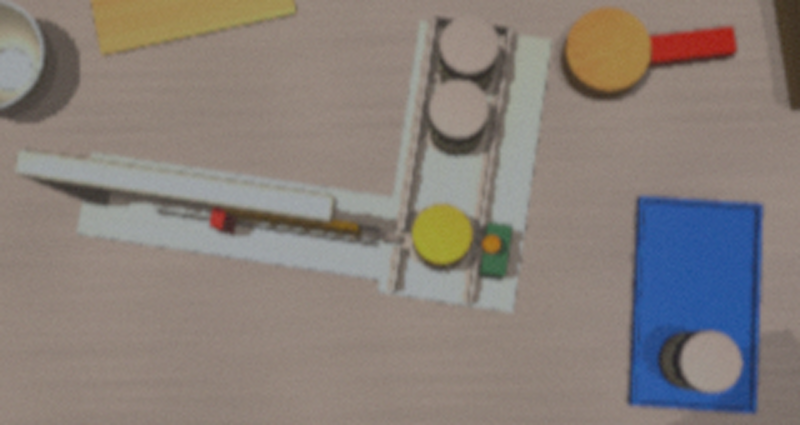

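The crop shows the lid at (442,235), the lug at (222,220), the lamp bar from (20,163) to (332,208), the lane walls as two near-vertical lines, and the knob at (491,243). The upper half of the tray is free.

Run:
```python
from h import *
np.set_printoptions(precision=1,suppress=True)
CT=cam("top");CS=cam("side")
f=lambda u,v,z:plane(CT,(u/2.5+110-.3,v/2.5+120-.3),z)
a,b=f(391,290,40),f(427,22,40);c,d=f(472,300,40),f(513,30,40)
for p,q in((a,b),(c,d)):print("wall",p,q,np.degrees(np.arctan2(*(q-p)[[1,0]])))
A,B=f(332,208,217),f(18,163,217);print("bar",A,B,np.linalg.norm(A-B),np.degrees(np.arctan2(*(B-A)[[1,0]]))-90)
print("knob",f(491,243,117))
J=f(442,235,111);L=f(218,217,85);print("jar,lug",J,L,np.degrees(np.arctan2(*(L-J)[[1,0]]))-90,np.linalg.norm((L-J)[:2]))
print("tri jar",tri(CT,(286.4,213.7),CS,(287.7,212.0)))
```

```text
wall [498.3  -5.   40. ] [781.5 -47.   40. ] -8.43876209308414
wall [486.6 -88.2  40. ] [ 770.9 -137.8   40. ] -9.907690307632855
bar [561.5  38.8 217. ] [606.7 316.4 217. ] 281.2414925069985 -9.247518226422187
knob [ 537.8 -104.9  117. ]
jar,lug [547. -58. 111.] [571.7 165.2  85. ] -6.33366052521869 224.48500787902876
tri jar (array([547.6, -57.8, 103.1]), [np.float64(0.16547240065099283), np.float64(0.16547240065101748)])
```

```bash
cat >> h.py <<'E'
def go(target,yawx):
    s=arm.read_state();M=R.from_quat(s["ee_rot"]).as_matrix()
    d=M.T@(np.array(target,float)-s["position"]);psi=np.degrees(np.arctan2(M[1,0],M[0,0]))
    r=-((yawx-psi+180)%360-180)
    print("shift",d.round(1),"roll",round(r,1),"pos",s["position"].round(1),"yaw",round(psi,1),"tilt",M[:,2].round(4),"t",s["clock"],"F",s["contact_force"].round(1))
E
python3 -c "
from h import *
go([547,-57,240],-99.2)"
```

```text
shift [-500.8  397.5   -8.9] roll -62.4 pos [ 197.5 -592.4  230.3] yaw -161.6 tilt [-7.0e-04  1.8e-03 -1.0e+00] t 0.1 F [ 0.2 -0.8  0.3]
```

drive_tool:
  targets:
    - [-1,-39,31,-1,-6]
    - [-1,-78,62,-2,-12]
    - [-1,-116,92,-3,-18]
    - [-1,-155,122,-4,-24]
    - [-1,-193,153,-5,-30]
    - [-1,-231,183,-6,-36]
    - [-1,-270,214,-7,-42]
    - [-1,-308,244,-8,-48]
    - [-1,-347,275,-9,-54]
    - [-1,-385,306,-9,-62]
    - [-1,-424,336,-9,-62]
    - [-1,-462,367,-9,-62]

```text
clock: 1.3
position: [520.4, -96.6, 240.1]
ee_rot: [-0.646, 0.763, 0.0, -0.0]
contact_force: [0.9, -0.9, -0.1]
gripper_width: 85.5
grasp_force: 0.0
```

```bash
python3 -c "
from h import *
go([547,-57,240],-99.2)"
```

```text
shift [-43.5 -19.6   0.1] roll -0.3 pos [520.4 -96.6 240.1] yaw -99.5 tilt [-4.e-04  0.e+00 -1.e+00] t 1.3 F [ 0.9 -0.9 -0.1]
```

drive_tool:
  targets:
    - [-1,-20,-10,0,0]
    - [-1,-40,-19,0,0]
    - [-1,-43,-20,0,0]
    - [-1,-43,-20,0,0]

```text
clock: 1.7
position: [546.5, -59.2, 239.7]
ee_rot: [-0.646, 0.763, 0.0, -0.001]
contact_force: [-0.3, -0.4, -0.2]
gripper_width: 85.4
grasp_force: 0.0
```

Run:
```python
from h import *
np.set_printoptions(precision=1,suppress=True)
s=arm.read_state();C=cam("wrist",s);im=arm.get_image("wrist");cv2.imwrite("pics/w1.png",im)
for c in blobs(im,(18,120,90),(35,255,255),None,300)[:3]:
    e=cv2.fitEllipse(c);print(cen(c),e,plane(C,e[0],111))
go([547,-57,240],-99.2)
```

```text
[276.9 196.8] ((276.9288635253906, 196.82485961914062), (67.50603485107422, 70.21436309814453), 90.15734100341797) [545.6 -58.5 111. ]
[28.3 14.8] ((29.004173278808594, 15.250638008117676), (43.210636138916016, 52.26692581176758), 104.05156707763672) [ 692.3 -215.   111. ]
[279.7 322.7] ((279.6669616699219, 315.3285827636719), (6.892221450805664, 131.50050354003906), 0.21537183225154877) [561.6  52.8 111. ]
shift [-2.8 -0.3 -0.1] roll -0.4 pos [546.2 -59.7 239.9] yaw -99.6 tilt [-0. -0. -1.] t 1.75 F [-0.3  0.6  0. ]
```

View pics/w1.png

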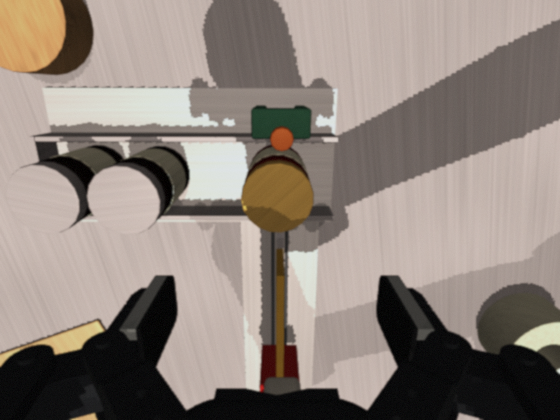

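The wrist view shows the brass lid at (277,197) and the knob at (282,139) with the housing behind it. The queue lids are at (130,197) and (45,200), and the fingers straddle the jar along the lane. The jar comes out at (545.6, -58.5), so I'm descending.

drive_tool:
  targets:
    - [-1,-1,1,30,0]
    - [-1,-1,1,65,0]
    - [-1,-1,1,100,0]
    - [-1,-1,1,130,0]
    - [-1,-1,1,155,0]
    - [-1,-1,1,175,0]
    - [-1,-1,1,184,0]
    - [-1,-1,1,184,0]

```text
clock: 2.55
position: [544.9, -59.3, 55.4]
ee_rot: [-0.645, 0.764, 0.001, -0.001]
contact_force: [-0.2, -0.6, -0.1]
gripper_width: 85.6
grasp_force: 0.0
```

drive_tool:
  targets:
    - [0.0,0,0,0,0]
    - [1,0,0,0,0]
    - [1,0,0,0,0]
    - [1,0,0,0,0]
    - [1,0,0,0,0]
    - [1,0,0,0,0]
    - [1,0,0,0,0]
    - [1,0,0,0,0]

```text
clock: 3.35
position: [546.8, -58.4, 57.9]
ee_rot: [-0.646, 0.763, -0.001, 0.001]
contact_force: [-1.5, -0.4, 5.8]
gripper_width: 58.9
grasp_force: 64.7
```

drive_tool:
  targets:
    - [1,0,0,-6,0]
    - [1,0,0,-18,0]
    - [1,0,0,-36,0]
    - [1,0,0,-58,0]
    - [1,0,0,-82,0]
    - [1,0,0,-106,0]
    - [1,0,0,-126,0]
    - [1,0,0,-140,0]
    - [1,0,0,-148,0]
    - [1,0,0,-150,0]
    - [1,0,0,-150,0]

```text
clock: 4.45
position: [545.5, -58.3, 205.9]
ee_rot: [-0.646, 0.764, 0.0, -0.0]
contact_force: [-0.8, 0.6, -3.8]
gripper_width: 58.5
grasp_force: 65.0
```

```bash
python3 -c "
from h import *
go([537,-328,208],-99.5); print(arm.read_state()['gripper_width'],arm.read_state()['grasp_force'])"
```

```text
shift [267.4 -36.5  -2.1] roll -0.1 pos [545.5 -58.3 205.9] yaw -99.6 tilt [-9.e-04  3.e-04 -1.e+00] t 4.45 F [-0.8  0.6 -3.8]
58.4527954512007 64.99606132507324
```

drive_tool:
  targets:
    - [1,8,-1,0,0]
    - [1,24,-3,0,0]
    - [1,48,-6,0,0]
    - [1,78,-10,0,0]
    - [1,110,-15,0,0]
    - [1,143,-20,0,0]
    - [1,176,-24,0,0]
    - [1,207,-28,0,0]
    - [1,234,-32,0,0]
    - [1,253,-35,0,0]
    - [1,264,-36,0,0]
    - [1,267,-36,0,0]

```text
clock: 5.65
position: [536.2, -329.3, 205.4]
ee_rot: [-0.645, 0.764, 0.001, -0.0]
contact_force: [-0.4, 0.2, -4.5]
gripper_width: 59.0
grasp_force: 65.0
```

Run:
```python
from h import *
np.set_printoptions(precision=1,suppress=True)
go([537,-328,208],-99.5)
s=arm.read_state();C=cam("wrist",s);im=arm.get_image("wrist");CS=cam("side");si=arm.get_image("side")
cv2.imwrite("pics/w2.png",np.hstack([cv2.resize(im,(400,300)),cv2.resize(si,(400,300))]))
b=blobs(im,(105,120,40),(125,255,255),None,300)
for c in b:
    x,y,w,h=cv2.boundingRect(c);print((x,y,w,h))
p=np.vstack(b);q=cv2.boxPoints(cv2.minAreaRect(p));[print(k,plane(C,k,18)) for k in q]
```

```text
shift [-1.4 -0.6 -2.6] roll -0.2 pos [ 536.2 -329.3  205.4] yaw -99.7 tilt [-0.  0. -1.] t 5.65 F [-0.4  0.2 -4.5]
(216, 94, 240, 142)
[215.5 115. ] [ 580.3 -397.    18. ]
[454.8  93.2] [ 365.4 -379.6   18. ]
[466.7 224.1] [ 354.5 -250.7   18. ]
[227.4 245.9] [ 597.2 -267.6   18. ]
```

View pics/w2.png

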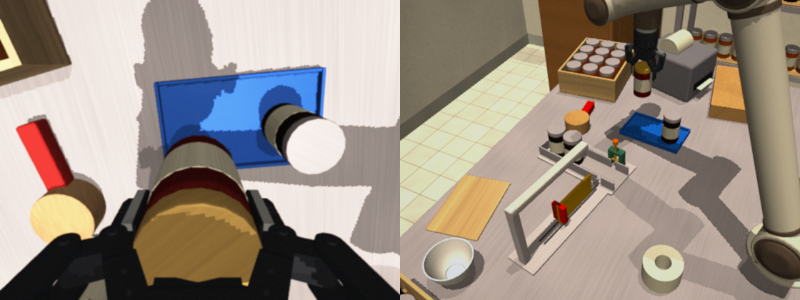

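The wrist half of the picture shows the jar held upright above the free half of the tray, whose far edge is at about (160,125) in the picture and clear. The tray jar at (315,145) is well away. I'm lowering now.

drive_tool:
  targets:
    - [1,-1,0,10,0]
    - [1,-1,0,30,0]
    - [1,-1,0,55,0]
    - [1,-1,0,80,0]
    - [1,-1,0,103,0]
    - [1,-1,0,122,0]
    - [1,-1,0,135,0]
    - [1,-1,0,142,0]
    - [1,-1,0,145,0]
    - [1,-1,0,147,0]
    - [1,-1,0,147,0]

```text
clock: 6.85
position: [537.7, -326.8, 59.9]
ee_rot: [-0.646, 0.764, -0.001, 0.0]
contact_force: [0.2, 0.1, -3.4]
gripper_width: 59.0
grasp_force: 65.0
```

drive_tool:
  targets:
    - [1,0,0,1,0]
    - [1,0,0,2,0]
    - [1,0,0,2,0]

```text
clock: 7.15
position: [537.3, -326.7, 57.5]
ee_rot: [-0.646, 0.764, -0.0, 0.0]
contact_force: [0.3, -0.5, -4.1]
gripper_width: 58.7
grasp_force: 65.0
```

Not down yet: the jar's weight, about -4 N, still hangs on the tool.

drive_tool:
  targets:
    - [1,0,0,1,0]
    - [1,0,0,2,0]
    - [1,0,0,2,0]

```text
clock: 7.45
position: [537.4, -326.9, 57.0]
ee_rot: [-0.646, 0.763, -0.0, -0.0]
contact_force: [-2.7, 1.7, 5.3]
gripper_width: 58.8
grasp_force: 65.5
```

drive_tool:
  targets:
    - [0.4,0,0,0,0]
    - [0,0,0,0,0]
    - [-0.4,0,0,0,0]
    - [-1,0,0,0,0]
    - [-1,0,0,0,0]
    - [-1,0,0,0,0]
    - [-1,0,0,0,0]

```text
clock: 8.15
position: [537.3, -326.7, 55.0]
ee_rot: [-0.646, 0.764, 0.0, -0.0]
contact_force: [0.7, -0.1, -0.4]
gripper_width: 85.7
grasp_force: 0.0
```

drive_tool:
  targets:
    - [-1,0,0,-10,0]
    - [-1,0,0,-30,0]
    - [-1,0,0,-60,0]
    - [-1,0,0,-95,0]
    - [-1,0,0,-130,0]
    - [-1,0,0,-165,0]
    - [-1,0,0,-185,0]
    - [-1,0,0,-190,0]

```text
clock: 8.95
position: [538.4, -327.3, 249.6]
ee_rot: [-0.646, 0.763, -0.003, 0.002]
contact_force: [0.3, -0.2, -0.5]
gripper_width: 85.6
grasp_force: 0.0
```

Run:
```python
from h import *
np.set_printoptions(precision=1,suppress=True)
go([500,60,245],-99.2)
```

```text
shift [-375.6  102.2    3.2] roll -0.3 pos [ 538.4 -327.3  249.6] yaw -99.5 tilt [ 0. -0. -1.] t 8.95 F [ 0.3 -0.2 -0.5]
```

drive_tool:
  targets:
    - [-1,-30,5,0,0]
    - [-1,-75,14,0,0]
    - [-1,-122,22,0,0]
    - [-1,-170,32,0,0]
    - [-1,-218,42,0,0]
    - [-1,-266,54,0,0]
    - [-1,-314,70,0,0]
    - [-1,-362,90,0,0]
    - [-1,-410,110,0,0]
    - [-1,-455,128,0,0]
    - [-1,-490,135,0,0]
    - [-1,-510,137,0,0]

```text
clock: 10.15
position: [485.8, 201.5, 244.5]
ee_rot: [-0.647, 0.763, 0.0, -0.001]
contact_force: [-0.2, -0.0, -0.1]
gripper_width: 85.5
grasp_force: 0.0
```

Run:
```python
from h import *
np.set_printoptions(precision=1,suppress=True)
go([493.6,227.4,249],-99.4)
s=arm.read_state();C=cam("wrist",s);im=arm.get_image("wrist");top=arm.get_image("top");cv2.imwrite("pics/w3.png",im);cv2.imwrite("pics/t3.png",top)
for c in blobs(im,(0,130,50),(8,255,255),None,60)[:4]:print("red",cen(c),cv2.boundingRect(c),plane(C,cen(c),85))
cv2.imwrite("pics/m3.png",np.hstack([cv2.resize(im,(400,300)),cv2.resize(top[100:310,240:520],(400,300))]))
```

```text
shift [-26.8  -3.5  -4.5] roll 0.0 pos [485.8 201.5 244.5] yaw -99.4 tilt [-0. -0. -1.] t 10.15 F [-0.2 -0.  -0.1]
red [182.7 160.3] (166, 147, 36, 28) [561.7 165.4  85. ]
red [148.9 163.1] (138, 152, 22, 20) [591.2 163.   85. ]
```

View pics/m3.png

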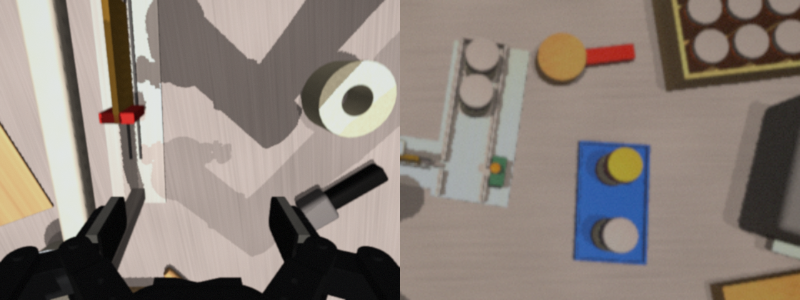

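The wrist half shows the whole lug at about (172,160), with the lamp bar to its left and the gate beyond. The top half shows the red jar upright in the tray beside the dark one, with the queue untouched. Now refining the chute frame.

Run:
```python
from h import *
np.set_printoptions(precision=1,suppress=True)
im=cv2.imread("pics/w3.png")
s=arm.read_state();C=cam("wrist",s)
O=np.array([558,-57.]);a=np.radians(-9.4);ex=np.array([np.cos(a),np.sin(a)]);ey=np.array([-ex[1],ex[0]])
ch=lambda P:np.array([(P[:2]-O)@ex,(P[:2]-O)@ey])
p=np.vstack(blobs(im,(0,110,40),(8,255,255),(130,140,210,185),20)).reshape(-1,2)
for z in(85,20):
  for n,k in(("R",p[p[:,0].argmax()]),("L",p[p[:,0].argmin()]),("B",p[p[:,1].argmax()]),("T",p[p[:,1].argmin()])):print(z,n,k,ch(plane(C,k,z)))
# bar edges at rows: white mask
h=cv2.cvtColor(im,cv2.COLOR_BGR2HSV);
for r in(40,120,200):
  row=h[r,:160];w=np.where(row[:,2]>215)[0];print(r,w.min() if len(w) else None,w)if r==40 else print(r,w.min(),w.max())
cv2.imwrite("pics/l3.png",cv2.resize(im[100:260,20:260],None,fx=3.3,fy=3.3,interpolation=2))
```

```text
85 R [201 153] [-48.1 213.1]
85 L [138 159] [  6.8 218.4]
85 B [176 174] [-24.9 231.6]
85 T [185 147] [-34.8 208. ]
20 R [201 153] [-34.1 224.3]
20 L [138 159] [ 32.6 230.7]
20 B [176 174] [ -5.9 246.8]
20 T [185 147] [-17.9 218. ]
40 31 [ 31  32  33  34  35  36  37  38  39  40  41  42  43  44  45  46  47  48
  49  50  51  52  53  54  55  56  57  58  59  60  61  62  63  64  65  66
  67  68  69  70  71  72  73  74  75  76 131 132 133 134 135 136 137 138
 139 140 141 142 143]
120 47 152
200 0 159
```

View pics/l3.png

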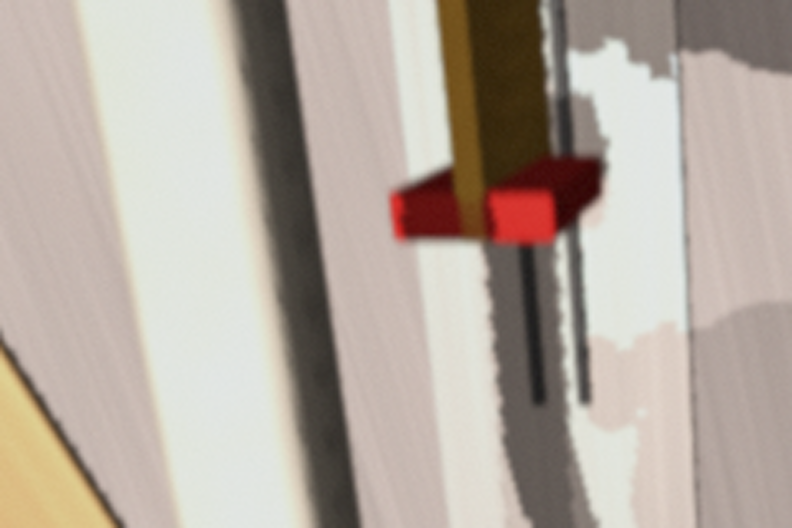

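The crop shows the lug's top face with its push-side edge running from (401,239) to (555,242). The bar's near top edge runs from (222,0) to (308,500), and its lower edge from (287,0) to (355,500).

Run:
```python
from h import *
np.set_printoptions(precision=1,suppress=True)
s=arm.read_state();C=cam("wrist",s)
O=np.array([558,-57.]);a=np.radians(-9.4);ex=np.array([np.cos(a),np.sin(a)]);ey=np.array([-ex[1],ex[0]])
ch=lambda P:np.array([(P[:2]-O)@ex,(P[:2]-O)@ey])
for n,u,v,z in(("lug -",401,239,85),("lug",555,242,85),("lugT",392,193,85),("lugT",552,190,85),("bar top",222,0,217),("bar top",308,500,217),("bar bot",287,0,195),("bar bot",355,500,195)):
    P=plane(C,(u/3.3+20,v/3.3+100),z);print(n,P,ch(P))
print(ch(s["position"]),s["clock"])
```

```text
lug - [600.7 169.3  85. ] [  5.2 230.3]
lug [560.5 176.8  85. ] [-35.7 231. ]
lugT [599.5 157.   85. ] [  6. 218.]
lugT [557.9 163.1  85. ] [-36.  217.1]
bar top [559.7 111.  217. ] [-25.8 166.1]
bar top [571.5 187.1 217. ] [-26.5 243. ]
bar bot [560.8 111.4 195. ] [-24.7 166.6]
bar bot [575.9 197.1 195. ] [-23.8 253.6]
[-112.6  242.8] 10.25
```

drive_tool:
  targets:
    - [-1,-15,0,15,0]
    - [-1,-27,0,45,0]
    - [-1,-29,0,80,0]
    - [-1,-29,0,115,0]
    - [-1,-29,0,145,0]
    - [-1,-29,0,175,0]
    - [-1,-29,0,195,0]
    - [-1,-29,0,206,0]
    - [-1,-29,0,209,0]
    - [-1,-29,0,209,0]

```text
clock: 11.25
position: [492.1, 227.2, 36.5]
ee_rot: [-0.645, 0.764, -0.0, 0.0]
contact_force: [-0.0, 0.5, -0.8]
gripper_width: 85.4
grasp_force: 0.0
```

```bash
cat >> h.py <<'E'
O=np.array([558,-57.]);a=np.radians(-9.4);ex=np.array([np.cos(a),np.sin(a)]);ey=np.array([-ex[1],ex[0]])
ch=lambda P:np.array([(P[:2]-O)@ex,(P[:2]-O)@ey])
def goc(x,y,z): P=O+x*ex+y*ey; go([*P,z],-99.4); print("chute now",ch(arm.read_state()["position"]).round(1))
E
python3 -c "
from h import *
goc(-76,270,35)"
```

```text
shift [ -0.5 -35.4   1.5] roll -0.2 pos [492.1 227.2  36.5] yaw -99.6 tilt [ 2.e-04 -1.e-04 -1.e+00] t 11.25 F [-0.   0.5 -0.8]
chute now [-111.4  269.6]
```

drive_tool:
  targets:
    - [-1,0,-7,0,0]
    - [-1,0,-15,0,0]
    - [-1,0,-23,0,0]
    - [-1,0,-30,0,0]
    - [-1,0,-35,0,0]
    - [-1,0,-35,0,0]

```text
clock: 11.85
position: [527.0, 221.7, 36.3]
ee_rot: [-0.645, 0.764, -0.0, 0.0]
contact_force: [0.1, -0.7, -1.0]
gripper_width: 85.6
grasp_force: 0.0
```

Run:
```python
from h import *
goc(-76,242,35)
s=arm.get_image("side")
w=arm.get_image("wrist")
cv2.imwrite("pics/s4.png",np.hstack([cv2.resize(s[180:390,140:420],(400,300)),cv2.resize(w,(400,300))]))
```

```text
shift [27.9 -0.2  1.3] roll -0.2 pos [527.  221.7  36.3] yaw -99.6 tilt [ 3.e-04  2.e-04 -1.e+00] t 11.85 F [ 0.1 -0.7 -1. ]
chute now [-76.1 269.9]
```

View pics/s4.png

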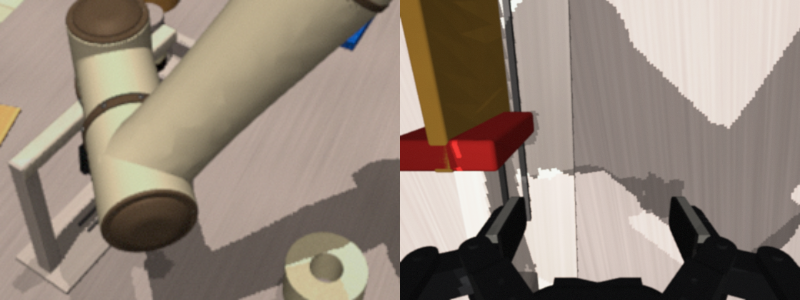

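Wrist half: the left finger at (510,210) lines up with the right end of the lug at (510,150). Side half: the wrist is close beside the bar with nothing touching, and the force reads zero. Approaching and starting the push.

drive_tool:
  targets:
    - [-1,8,0,0,0]
    - [-1,16,0,0,0]
    - [-1,22,0,0,0]
    - [-1,26,0,0,0]
    - [-1,30,0,0,0]
    - [-1,34,0,0,0]
    - [-1,38,0,0,0]
    - [-1,42,0,0,0]

```text
clock: 12.75
position: [519.7, 182.4, 36.4]
ee_rot: [-0.646, 0.763, 0.0, 0.002]
contact_force: [-2.8, 8.2, -2.1]
gripper_width: 85.7
grasp_force: 3.7
```

```bash
python3 -c "
from h import *
goc(-76,112,35);s=arm.read_state();print(s['contact_force']@[*ey,0],s['wrist_torque'])"
```

```text
shift [117.9  -1.    1. ] roll -0.0 pos [519.7 182.4  36.4] yaw -99.4 tilt [ 0.0022  0.003  -1.    ] t 12.75 F [-2.8  8.2 -2.1]
chute now [-76.9 229.9]
7.607486112645081 [2.06778043 0.77100832 0.31015824]
```

drive_tool:
  targets:
    - [-1,6,0,0,0]
    - [-1,13,0,0,0]
    - [-1,20,0,0,0]
    - [-1,27,0,0,0]
    - [-1,34,0,0,0]
    - [-1,41,0,0,0]
    - [-1,48,0,0,0]
    - [-1,55,0,0,0]
    - [-1,62,0,0,0]
    - [-1,68,0,0,0]
    - [-1,73,0,0,0]
    - [-1,77,0,0,0]

```text
clock: 13.95
position: [506.8, 106.0, 36.4]
ee_rot: [-0.646, 0.763, 0.0, 0.001]
contact_force: [-2.5, 7.8, -1.6]
gripper_width: 85.2
grasp_force: 3.7
```

```bash
python3 -c "
from h import *
goc(-76,112,35);s=arm.read_state();print(s['contact_force']@[*ey,0],s['wrist_torque'])"
```

```text
shift [40.4 -1.2  1.3] roll -0.1 pos [506.8 106.   36.4] yaw -99.5 tilt [ 0.0017  0.0022 -1.    ] t 13.95 F [-2.5  7.8 -1.6]
chute now [-77.2 152.4]
7.306573505782856 [2.09719896 0.70827226 0.28387205]
```

drive_tool:
  targets:
    - [-1,5,0,0,0]
    - [-1,10,0,0,0]
    - [-1,15,0,0,0]
    - [-1,20,0,0,0]
    - [-1,25,0,0,0]
    - [-1,29,0,0,0]
    - [-1,32,0,0,0]
    - [-1,34,0,0,0]
    - [-1,36,0,0,0]
    - [-1,36,0,0,0]

```text
clock: 14.95
position: [500.7, 70.1, 36.4]
ee_rot: [-0.646, 0.763, 0.0, 0.001]
contact_force: [-1.5, 5.5, 0.1]
gripper_width: 85.2
grasp_force: 2.9
```

drive_tool:
  targets:
    - [-1,1,0,0,0]
    - [-1,2,0,0,0]
    - [-1,3,0,0,0]
    - [-1,3,0,0,0]

```text
clock: 15.35
position: [500.6, 68.9, 36.5]
ee_rot: [-0.647, 0.763, 0.0, 0.002]
contact_force: [-5.1, 13.7, -0.4]
gripper_width: 85.7
grasp_force: 6.5
```

drive_tool:
  targets:
    - [-1,1,0,0,0]
    - [-1,2,0,0,0]
    - [-1,3,0,0,0]
    - [-1,3,0,0,0]

```text
clock: 15.75
position: [500.6, 68.7, 36.5]
ee_rot: [-0.648, 0.762, 0.001, 0.004]
contact_force: [-7.3, 25.6, -2.2]
gripper_width: 85.5
grasp_force: 12.3
```

```bash
python3 -c "
from h import *
goc(-76,112,35);s=arm.read_state();print(s['contact_force']@[*ey,0],s['wrist_torque'],s['joints'].round(2))
C=cam('top');im=arm.get_image('top')
for c in blobs(im,(5,150,80),(17,255,255),(298,208,318,228),3):print(cen(c),proj(C,[537.8,-104.9,117]))
"
```

```text
shift [ 2.6 -1.1  1.4] roll 0.2 pos [500.6  68.7  36.5] yaw -99.2 tilt [ 0.0047  0.0062 -1.    ] t 15.75 F [-7.3 25.6 -2.2]
chute now [-77.1 114.6]
24.03015983561358 [6.83615756 2.03417504 1.03078781] [ 0.46  0.42 -0.52 -0.01 -0.62 -0.61]
```

The force rose to 24 N with no further motion after dipping, so the gate is on its end stop. I'm backing off the way I came in to look.

drive_tool:
  targets:
    - [-1,-5,0,0,0]
    - [-1,-15,0,0,0]
    - [-1,-25,0,0,0]
    - [-1,-25,10,0,0]
    - [-1,-25,25,0,0]
    - [-1,-25,45,0,0]
    - [-1,-25,65,0,0]
    - [-1,-25,80,-15,0]
    - [-1,-25,90,-45,0]
    - [-1,-25,100,-80,0]
    - [-1,-25,110,-120,0]
    - [-1,-25,110,-160,0]

```text
clock: 17.0
position: [392.8, 104.9, 197.4]
ee_rot: [-0.646, 0.764, 0.0, -0.001]
contact_force: [0.9, 1.8, 0.3]
gripper_width: 85.2
grasp_force: 0.0
```

drive_tool:
  targets:
    - [-1,-20,10,-20,0]
    - [-1,-60,20,-40,0]
    - [-1,-105,30,-50,0]
    - [-1,-150,40,-50,0]
    - [-1,-195,50,-50,0]
    - [-1,-240,50,-50,0]
    - [-1,-270,50,-50,0]
    - [-1,-270,50,-50,0]

```text
clock: 17.8
position: [390.5, 382.9, 244.9]
ee_rot: [-0.646, 0.763, -0.0, -0.001]
contact_force: [-0.1, -0.9, 0.4]
gripper_width: 85.5
grasp_force: 0.0
```

Run:
```python
from h import *
np.set_printoptions(precision=1,suppress=True)
print(arm.read_state()["position"],arm.read_state()["clock"])
t=arm.get_image("top");s=arm.get_image("side");cv2.imwrite("pics/t5.png",t);cv2.imwrite("pics/s5.png",s)
C=cam("top");S=cam("side")
for c in blobs(t,(0,150,80),(8,255,255),(200,190,260,230),3):print("lug top",cen(c),ch(plane(C,cen(c),85)))
for n,im in(("top0",cv2.imread("pics/side0.png")),("now",s)):
  for c in blobs(im,(6,150,80),(17,255,255),(285,185,320,225),3):print(n,"knob side",cen(c),cv2.boundingRect(c))
cv2.imwrite("pics/m5.png",np.hstack([cv2.resize(s[150:300,180:380],(400,300),interpolation=2),cv2.resize(t[120:300,190:430],(400,300),interpolation=2)]))
```

```text
[390.5 382.9 244.9] 17.8
lug top [246.5 214.4] [-24.2  95.7]
lug top [247.9 204.9] [-0.3 95.9]
top0 knob side [301.1 198.7] (298, 195, 7, 10)
now knob side [301.5 197.6] (298, 195, 7, 7)
```

View pics/m5.png

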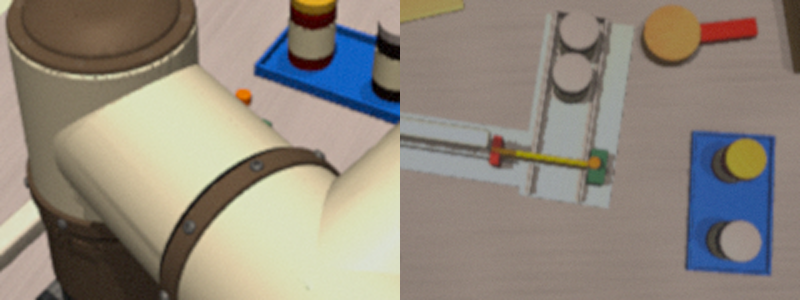

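Side half: the knob is at the same height as at the start, with its top row at 195 in both pictures, so the catch is down. Top half: the gate spans the lane, the lug is at its shut position (chute y about 96 mm), both jars stand in the tray, and the queue is untouched. Handing in.

```bash
python3 -c "
from bench import arm
print(arm.job_done())"
```

```text
the job is handed in; nothing more can be done
None
```

The red jar is standing upright in the free half of the blue tray, the gate is pushed across to its end stop with the catch down behind it, the other jars look undisturbed, and the job is handed in (about 18 s on the clock; no verdict was returned).

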